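# Fit the hooked-in cover on an instrument housing

## Robot

A 6-joint arm with a two-finger parallel gripper is mounted at the origin on the work surface. World frame = base frame: x ahead of the robot, y to its left, z up, the work surface at z = 0. Lengths are in m, angles in rad, forces in N, time in s.
With the tool pointing down it reaches from about 0.375 to 0.825 m from the base axis. Payload 5.5 kg.
Tool frame: the origin (TCP) lies at the very end of the fingers, on their centre line; the grasp point (between the pads) lies r.hold_point_z behind it (r.hold_point_z is the distance from the TCP to the grasp point, in m); z points along the fingers, y is the line along which they close (so a half turn about z gives the same grasp; the last joint's range is limited). The gripper opens to 85 mm and grips with 20 to 120 N. Pads are 22 mm wide; open, the fingers measure 114 mm over their backs; the gripper's body (76 mm by 85 mm) begins 54 mm behind the grasp point. The pads swing forward as they close: fully open they stand 13 mm farther back than shut.
Start: joints at [1.326, 0.314, -0.047, 1.21, 0, 1.571], TCP at [0.145, 0.582, 0.231] pointing down, gripper open.
Joint ranges: [-2.67, 2.67], [-0.69, 1.73], [-1.03, 1.25], [-2.08, 2.16], [-1.42, 1.45], [-3.14, 3.14]. Speed limits (rad/s): [2.39, 2.39, 3.01, 3.14, 3.14, 3.14].

## Interface

Orientations are given as [roll, pitch, yaw] about the fixed x, y, z axes, in that order (R = Rz(yaw) Ry(pitch) Rx(roll)).
In Python, from station import readout, cams, ticket, r gives the robot as it stands.
- The arm moves only by the tool arm_command, never from a script. Its argument "moves" is a list of rows, each a list of 3 entries, a list of its own where there are three numbers: the opening in per cent of the stroke, from 0 (shut) to 100 (fully open), then the shift along the tool's x, y, z each as a share of 5 cm, from -1 to 1, then the turn, a rotation vector about the tool's x, y, z each as a share of 360 degrees, from -1 to 1. A call has 1 to 12 rows; each row shifts and turns the commanded pose from where the row before left it, along the tool's axes as they then stand; what a row does not reach is not made up. A row lasts 1/8 s, in which the tool goes at most 62.5 mm and 10.7 degrees, less where a joint would pass 70% of its speed; a pose out of reach is approached as far as the arm can. A call with a number of a shift or a turn outside -1 to 1 is refused whole. A call with a gripper value outside its range is refused whole. The fingers move at their own pace and stop on an object; the grip force is fixed at half the most. Time passes only in rows, so rows that do not move let the fingers close. It gives the time, the measured TCP pose, the force, the opening and the grip force at its end, in the units of the state.
- readout.get_state(): the state, without advancing time (a new reading comes with each control period).
- cams.grab_frame(name): name is "side" or "top"; returns a dict with "img" (384x512x3 uint8, red, green, blue), "fx", "fy", "cx", "cy" (pixels), "dist" ([k1, k2, p1, p2, k3] as OpenCV has them; the pictures are not rectified), "position" and "rotation" of the camera in the world. Camera axes: x right, y down, z forward; pixel columns grow to the right and rows downward; lengths in m; the calibration is good to about 2 mm. A picture is of the moment at which its call begins. There is no depth.
- ticket.sign_off(): hands the job in; it is judged then, once.
The state is a dict: "time": time; "qpos": joint angles; "qvel": joint speeds; "joint_torque": joint torques, N m; "ee_pos": TCP position; "eef_rot": TCP orientation; "ft_force": force on the tool from outside, world axes, zero at the start; "ft_torque": the same for the moment, N m; "grip_width": opening from 0.0 (shut) to 1.0 (fully open); "gripper_force": force on a finger pad.
Only numpy, scipy, OpenCV 4.12 (cv2) and the standard library are available. Lean on these libraries where they do the work, as an engineer would, in place of code of your own. Each camera call takes 0.05 s, during which the arm holds its last target. There are 200 camera calls.

## Task

Pick the large black cover up by its handle and fit it to the open aluminium housing: tuck the edge farther from the handle under the housing's overhanging lip, then lower the opposite edge until the cover lies flat in the recess, and let go. Leave the small cover where it is.

Things in the scene. Friction and masses are not known exactly. Their poses are not given: they have to be found in the camera images.
- cover: Large black cover: plate 130 (x) x 100 (y) x 10 mm, flat on the bench, 0.14-0.28 kg. Origin: centre of its underside, z up. A steel bridge handle stands across it (along y), 70 mm long, 14 mm thick in x, at x=-20, y=0; its bar spans 30 to 50 mm above the underside, on a post at each end. The edge to tuck is at x=+65 mm, farther from the handle; at first it points away from the robot.
- cover_tuck (a point): Middle of the lower rim of the large cover's tuck edge, at (65,0,0) mm in the cover's frame, same axes. The cover cannot slide in level: with this edge down at the housing's deck and the opposite edge raised about 15 degrees, it slides under the lip freely and clears the -x wall.
- housing: Open aluminium housing, fixed, 156 (x) x 130 (y) mm. Origin: centre of underside, z up. Recess x -73..73, y -60..60 mm; its deck (round a window on a circuit board), where the cover rests, is at z=25. Walls 5 mm thick at -x and both y sides reach z=45. At +x, away from the robot, a lip overhangs the recess by 22 mm: x from 51 to 78, underside z=50, top z=55.
- small_cover: Bystander: the small black cover, 90 (x) x 70 (y) x 10 mm, with a similar steel handle 50 mm long. Origin: centre of its underside. It does not fit this housing.
Mind the look-alikes: they are no part of the job. What is shaped like the cover but purple is not meant. What is shaped like the housing but green is not meant.

How it is judged:
By the outcome, as a careful person would: the job done as asked, in the order asked, and still so for the second after the job is handed in, with the robot touching nothing.
It also fails if it takes over 40 s, if anything falls off the work surface, if the arm or the gripper's body presses on something with over 40 N, if the wrist force passes 120 N, or if a joint passes its speed limit or range.

## Working session

There is one attempt and no reset: what is moved stays moved. The work goes in short steps, Python scripts to look and compute and a tool call to move; the robot and the scene stay as the last step left them, time stands still between calls to the robot, and variables do not carry over. Pictures are saved under pics/ and viewed, at most 10 in all, crops included, and the job is handed in when it is done.

Besides the shell and the picture viewer there is one more tool, called after ">>>" in YAML: its name, and indented under it one key for each argument. arm_command: Moves the arm, as the interface text tells. Its arguments: {"type":"object","properties":{"moves":{"type":"array","items":{"type":"array"}}},"required":["moves"]}

```bash
mkdir -p pics; ls; python3 - <<'E'
from station import readout,cams,ticket,r
import cv2
s=readout.get_state()
print({k:s[k] for k in("time","ee_pos","eef_rot","grip_width")},r.hold_point_z)
for n in("side","top"):
    f=cams.grab_frame(n);cv2.imwrite(f"pics/{n}0.png",f["img"][:,:,::-1])
    print(n,f["fx"],f["position"],f["rotation"],f["dist"])
E
```

```text
pics
{'time': 0.0, 'ee_pos': array([0.1452926 , 0.58156018, 0.23044913]), 'eef_rot': array([-3.13992103e+00, -2.46996942e-06,  2.89677072e+00]), 'grip_width': 0.9970222238242331} 0.0187
side 372.32016042705067 [0.34983755 0.63094456 0.54544463] [-2.29799592 -0.0158334  -2.9101974 ] [-0.04457454  0.          0.          0.          0.        ]
top 499.86348510622037 [0.26815142 0.06819931 1.16239006] [-2.95681884 -0.01424904 -1.56123549] [0.03323964 0.         0.         0.         0.        ]
```

View pics/top0.png

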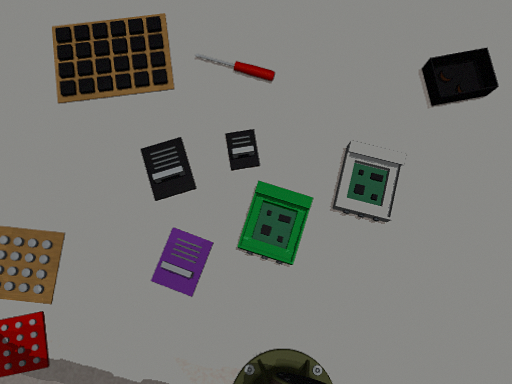

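View pics/side0.png

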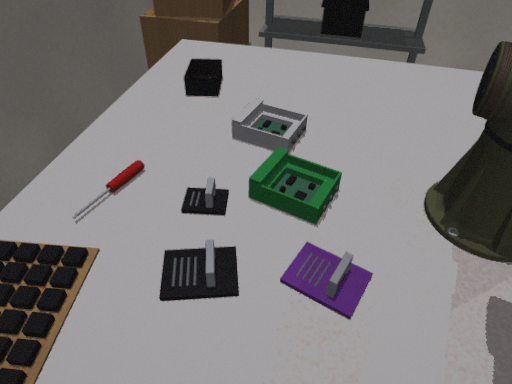

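The top view has image-up as +x and image-left as +y. The large black cover is at about (168,169), with its handle at (168,173). The small cover is at (242,149), the aluminium housing at (368,182) with its lip at the top, and the green and purple decoys are separate. In the side view the cover is at (200,272) and the housing at (270,127).

```bash
cat > h.py <<'E'
from station import readout,cams,ticket,r
import cv2,numpy as np
from scipy.spatial.transform import Rotation as R
def K(f): return np.array([[f["fx"],0,f["cx"]],[0,f["fy"],f["cy"]],[0,0,1.]])
def rays(f,px):
    p=cv2.undistortPoints(np.array(px,float).reshape(-1,1,2),K(f),np.array(f["dist"])).reshape(-1,2)
    return R.from_euler('xyz',f["rotation"]).apply(np.c_[p,np.ones(len(p))])
def plane(f,px,z):
    d=rays(f,px);o=np.array(f["position"]);return o+d*((z-o[2])/d[:,2])[:,None]
def proj(f,X):
    Rm=R.from_euler('xyz',f["rotation"]).as_matrix().T
    return cv2.projectPoints(np.array(X,float).reshape(-1,1,3),cv2.Rodrigues(Rm)[0],-Rm@np.array(f["position"]),K(f),np.array(f["dist"]))[0].reshape(-1,2)
def tri(fa,pa,fb,pb):
    a,b=rays(fa,[pa])[0],rays(fb,[pb])[0];A,B=np.array(fa["position"]),np.array(fb["position"])
    s,*_=np.linalg.lstsq(np.c_[a,-b],B-A,rcond=None);return (A+s[0]*a+B+s[1]*b)/2,np.linalg.norm(A+s[0]*a-B-s[1]*b)
E
cat > m.py <<'E'
from h import *
T=cams.grab_frame("top");S=cams.grab_frame("side")
print(proj(T,[[0,0,0]]))
def blobs(f,mask,near):
    c,_=cv2.findContours(mask.astype(np.uint8),cv2.RETR_EXTERNAL,cv2.CHAIN_APPROX_NONE)
    return min((k for k in c if cv2.contourArea(k)>12),key=lambda k:np.linalg.norm(k.reshape(-1,2).mean(0)-near))
for n,f,near in(("top",T,(168,169)),("side",S,(200,272))):
    g=f["img"].max(2);k=cv2.convexHull(blobs(f,g<60,near))
    q=cv2.approxPolyDP(k,6,True).reshape(-1,2);print(n,"cover",q.tolist(),plane(f,q,.01).round(4).tolist())
    m=np.zeros_like(g);cv2.fillConvexPoly(m,cv2.boundingRect(k) and k,1)
    c=blobs(f,(m>0)&(g>130),near);b=cv2.minAreaRect(c);print("handle",b,plane(f,[b[0]],.05),cv2.contourArea(c))
    bp=cv2.boxPoints(b);print(plane(f,bp,.05).round(4).tolist())
a=cv2.resize(T["img"][130:235,320:420],None,fx=4,fy=4,interpolation=cv2.INTER_CUBIC)
b=cv2.resize(S["img"][90:160,220:320],None,fx=4,fy=4,interpolation=cv2.INTER_CUBIC)
o=np.zeros((420,800,3),np.uint8);o[:,:400]=a;o[:280,400:]=b
cv2.imwrite("pics/h1.png",o[:,:,::-1])
E
python3 m.py
```

```text
[[282.78083082 405.22268302]]
top cover [[180, 137], [195, 188], [155, 200], [141, 149]] [[0.5987, 0.2459, 0.01], [0.4758, 0.2062, 0.01], [0.4464, 0.2979, 0.01], [0.568, 0.3366, 0.01]]
handle ((166.8302764892578, 172.10093688964844), (4.501783847808838, 28.734792709350586), 73.3007583618164) [[0.50443556 0.26631957 0.05      ]] 101.0
[[0.4995, 0.2986, 0.05], [0.5194, 0.2373, 0.05], [0.5094, 0.234, 0.05], [0.4895, 0.2952, 0.05]]
side cover [[235, 248], [237, 295], [160, 299], [165, 251]] [[0.4755, 0.21, 0.01], [0.4461, 0.3046, 0.01], [0.5656, 0.3423, 0.01], [0.5972, 0.2479, 0.01]]
handle ((209.0, 259.5), (23.0, 6.0), 90.0) [[0.50130691 0.27530749 0.05      ]] 118.5
[[0.5139, 0.2534, 0.05], [0.504, 0.2509, 0.05], [0.4894, 0.296, 0.05], [0.4987, 0.2984, 0.05]]
```

View pics/h1.png

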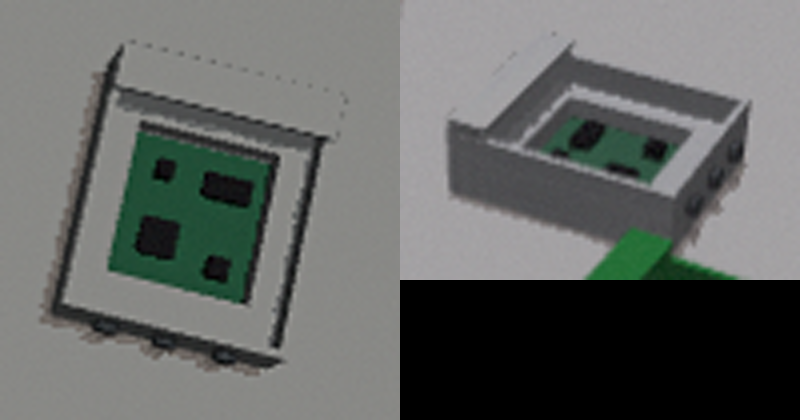

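The crop shows the lip's top quadrilateral clearly. In top-image pixels its corners are (352,140.5), (407,154), (402.5,164.5) and (348,152). In the side view its left strip runs from (232.5,120) to (263.8,100.5), and the -x wall corners are at (307.5,115.5) and (290,138.8).

```bash
cat > mv.py <<'E'
# moves(target pos, target tool rotation) from current state: total shift / turn in tool axes, in row units
from h import *
def delta(p,Rt,p0,R0):
    return R0.inv().apply(np.array(p)-p0)/.05,(R0.inv()*Rt).as_rotvec()/(2*np.pi)
E
python3 - <<'E'
from h import *
T=cams.grab_frame("top");S=cams.grab_frame("side")
P=plane(T,[(352,140.5),(407,154.2),(402.5,164.5),(348.2,152)],.055);print("lip T",P.round(4).tolist())
Q=plane(S,[(258.75,98.75),(232.5,120),(241.3,123.3),(263.75,100.5)],.055);print("lip S",Q.round(4).tolist())
W=plane(S,[(307.5,115.5),(290,138.75)],.045);print("wall S",W.round(4).tolist())
W2=plane(T,[(333.5,206.5)],.045);print("wall T +y",W2.round(4).tolist())
W3=plane(T,[(390,221)],.045);print("wall T -y",W3.round(4).tolist())
# fit 2D rigid pose with model points in the housing frame
M=np.array([[78,65],[78,-65],[51,-65],[51,65]])/1e3
for nm,A,B in(("T",np.r_[M,[[-78,65],[-78,-65]]*np.array(1e-3)],np.r_[P,W2,W3][:,:2]),("S",np.r_[M[[1,0,3,2]],[[-.078,-.065],[-.078,.065]]],np.r_[Q,W][:,:2])):
    a,b=A-A.mean(0),B-B.mean(0);th=np.arctan2((a[:,0]*b[:,1]-a[:,1]*b[:,0]).sum(),(a*b).sum())
    r2=np.array([[np.cos(th),-np.sin(th)],[np.sin(th),np.cos(th)]]);t=B.mean(0)-r2@A.mean(0)
    print(nm,"pose",t,th,"res mm",((A@r2.T+t-B)*1e3).round(1).tolist())
E
```

```text
lip T [[0.5828, -0.1553, 0.055], [0.552, -0.2801, 0.055], [0.5277, -0.2688, 0.055], [0.5555, -0.146, 0.055]]
lip S [[0.5405, -0.2731, 0.055], [0.5799, -0.1481, 0.055], [0.5546, -0.1386, 0.055], [0.5252, -0.267, 0.055]]
wall S [[0.4009, -0.2359, 0.045], [0.4284, -0.1166, 0.045]]
wall T +y [[0.4308, -0.1118, 0.045]]
wall T -y [[0.3995, -0.2382, 0.045]]
T pose [ 0.49160745 -0.19578538] -0.2520777598829155 res mm [[0.5, 3.0], [-1.1, 1.9], [-3.0, -2.6], [1.7, 0.4], [1.5, -1.6], [0.4, -1.1]]
S pose [ 0.48840538 -0.19253942] -0.23783838802750107 res mm [[8.3, -1.0], [-0.3, 0.3], [-1.3, -2.8], [-2.6, -0.7], [-3.6, -1.5], [-0.5, 5.6]]
```

>>> arm_command:
  moves:
    - [100, [-0.85, -0.44, 0.1], [0, 0, 0]]
    - [100, [-0.85, -0.44, 0.1], [0, 0, 0]]
    - [100, [-0.85, -0.44, 0.1], [0, 0, 0]]
    - [100, [-0.85, -0.44, 0.1], [0, 0, 0]]
    - [100, [-0.85, -0.44, 0.1], [0, 0, 0]]
    - [100, [-0.85, -0.44, 0.1], [0, 0, 0]]
    - [100, [-0.85, -0.44, 0.2], [0, 0, 0]]
    - [100, [-0.85, -0.44, 0.2], [0, 0, 0]]
    - [100, [-0.85, -0.44, 0.2], [0, 0, 0]]
    - [100, [-0.85, -0.44, 0.2], [0, 0, 0]]

```text
time: 1.55
ee_pos: [0.5055, 0.2645, 0.1611]
eef_rot: [3.141, 0.0, 2.897]
ft_force: [-0.4, 0.9, 0.0]
grip_width: 0.992
gripper_force: 0.0
```

>>> arm_command:
  moves:
    - [100, [0, 0, 0], [0, 0, 0.027]]
    - [100, [0, 0, 0], [0, 0, 0.027]]
    - [100, [0, 0, 0], [0, 0, 0.027]]
    - [100, [0, 0, 0], [0, 0, 0.027]]
    - [100, [0, 0, 0], [0, 0, 0.027]]
    - [100, [0, 0, 0], [0, 0, 0.027]]
    - [100, [0, 0, 0], [0, 0, 0]]

```text
time: 2.42
ee_pos: [0.5044, 0.2656, 0.1613]
eef_rot: [-3.142, 0.0, 1.881]
ft_force: [0.5, 0.8, 1.1]
grip_width: 1.001
gripper_force: 0.0
```

```bash
cat > go.py <<'E'
import sys
from mv import *
x,y,z,tilt,yaw=map(float,sys.argv[1:6])  # tilt about the cover's y axis, yaw of the cover
s=readout.get_state();p0=np.array(s["ee_pos"]);R0=R.from_euler('xyz',s["eef_rot"])
Rt=R.from_euler('z',yaw)*R.from_euler('y',tilt,degrees=True)*R.from_euler('z',np.pi/2)*R.from_euler('x',np.pi)
a,b=delta((x,y,z),Rt,p0,R0)
print(round(s["time"],2),"pos",p0.round(4),"rot",np.round(s["eef_rot"],4),"F",np.round(s["ft_force"],1),"w",round(s["grip_width"],3),s["gripper_force"])
print("shift first",a.round(3),"turn",b.round(4),"| shift if turned first",(Rt.inv().apply(np.array((x,y,z))-p0)/.05).round(3))
E
python3 go.py 0.5035 0.267 0.022 0 0.312
```

```text
2.42 pos [0.5044 0.2656 0.1613] rot [-3.1415  0.      1.8807] F [0.5 0.8 1.1] w 1.001 0.0
shift first [ 0.031 -0.008  2.785] turn [-0.      0.     -0.0003] | shift if turned first [ 0.031 -0.009  2.785]
```

>>> arm_command:
  moves:
    - [100, [0.03, -0.01, 0.8], [0, 0, 0]]
    - [100, [0, 0, 0.8], [0, 0, 0]]
    - [100, [0, 0, 0.6], [0, 0, 0]]
    - [100, [0, 0, 0.4], [0, 0, 0]]
    - [100, [0, 0, 0.18], [0, 0, 0]]
    - [100, [0, 0, 0], [0, 0, 0]]
    - [0, [0, 0, 0], [0, 0, 0]]
    - [0, [0, 0, 0], [0, 0, 0]]
    - [0, [0, 0, 0], [0, 0, 0]]
    - [0, [0, 0, 0], [0, 0, 0]]
    - [0, [0, 0, 0], [0, 0, 0]]
    - [0, [0, 0, 0], [0, 0, 0]]

```text
time: 3.92
ee_pos: [0.5039, 0.2671, 0.0228]
eef_rot: [3.141, -0.0, 1.879]
ft_force: [0.5, -0.0, 4.9]
grip_width: 0.15
gripper_force: 59.6
```

>>> arm_command:
  moves:
    - [0, [0, 0, -0.2], [0, 0, 0]]
    - [0, [0, 0, -0.5], [0, 0, 0]]
    - [0, [0, 0, -0.8], [0, 0, 0]]
    - [0, [0, 0, -0.8], [0, 0, 0]]
    - [0, [0, 0, -0.7], [0, 0, 0]]
    - [0, [0, 0, 0], [0, 0, 0]]

```text
time: 4.68
ee_pos: [0.5052, 0.2678, 0.1754]
eef_rot: [3.137, -0.001, 1.879]
ft_force: [0.6, 0.2, -2.0]
grip_width: 0.15
gripper_force: 58.7
```

```bash
python3 - <<'E'
from h import *
T=cams.grab_frame("top");S=cams.grab_frame("side")
o=np.zeros((384,800,3),np.uint8);o[:,:400]=T["img"][:,50:450];o[:,400:]=S["img"][:,50:450]
cv2.imwrite("pics/l1.png",o[:,:,::-1])
E
python3 go.py 0.47 -0.19 0.18 15 -0.248
```

```text
4.78 pos [0.5031 0.2667 0.1719] rot [-3.1411e+00  1.0000e-04  1.8789e+00] F [-0.3 -0.2 -2.5] w 0.155 58.67692530155182
shift first [-8.504 -3.402 -0.159] turn [0.0405 0.0116 0.088 ] | shift if turned first [-9.018  1.504 -0.571]
```

View pics/l1.png

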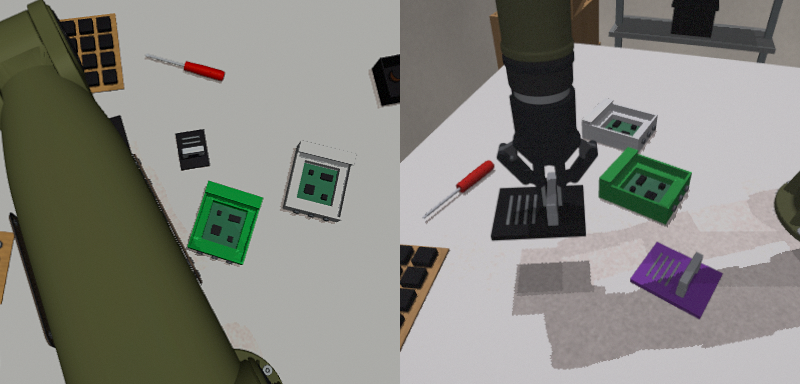

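The cover is lifted level in the gripper. In the side view its top corners are at about (141,236), (236,233) and (150,188), and the route to the housing is clear. I'll transit now, and take the offset in the hand from these corners.

```bash
python3 - <<'E'
from h import *
S=cams.grab_frame("side")
c=plane(S,[(141.5,235),(236,232),(150,188)],.159)
R0=R.from_euler('z',0.309)
print((R0.inv().apply(c-np.array([.5035,.267,.159]))*1e3).round(1))
E
```

```text
[[ 85.1  45.8  -0. ]
 [-44.2  48.2   0. ]
 [ 86.  -51.5  -0. ]]
```

>>> arm_command:
  moves:
    - [0, [-0.4, -0.15, -0.1], [0, 0, 0]]
    - [0, [-0.8, -0.32, -0.1], [0, 0, 0]]
    - [0, [-0.8, -0.32, 0], [0, 0, 0]]
    - [0, [-0.8, -0.32, 0], [0, 0, 0]]
    - [0, [-0.8, -0.32, 0], [0, 0, 0]]
    - [0, [-0.8, -0.32, 0], [0, 0, 0]]
    - [0, [-0.8, -0.32, 0], [0, 0, 0]]
    - [0, [-0.8, -0.32, 0], [0, 0, 0]]
    - [0, [-0.8, -0.32, 0], [0, 0, 0]]
    - [0, [-0.8, -0.32, 0], [0, 0, 0]]
    - [0, [-0.7, -0.3, 0], [0, 0, 0]]
    - [0, [-0.2, -0.1, 0], [0, 0, 0]]

```text
time: 6.32
ee_pos: [0.4672, -0.1923, 0.1814]
eef_rot: [-3.14, -0.001, 1.876]
ft_force: [0.2, 0.6, -2.2]
grip_width: 0.15
gripper_force: 58.7
```

>>> arm_command:
  moves:
    - [0, [0, 0, 0], [0.01, 0.003, 0.022]]
    - [0, [0, 0, 0], [0.01, 0.003, 0.022]]
    - [0, [0, 0, 0], [0.01, 0.003, 0.022]]
    - [0, [0, 0, 0], [0.01, 0.003, 0.022]]
    - [0, [0, 0, 0], [0, 0, 0]]

```text
time: 6.95
ee_pos: [0.4688, -0.1899, 0.181]
eef_rot: [-2.88, -0.004, 1.324]
ft_force: [0.5, 0.0, -1.4]
grip_width: 0.152
gripper_force: 59.1
```

```bash
cat > st.py <<'E'
import sys,subprocess
from h import *
X,Z,th=map(float,sys.argv[1:4]);yo=float(sys.argv[4]) if len(sys.argv)>4 else 0
v=np.array([X,yo,Z])+R.from_euler('y',th,degrees=True).apply([-85,1.5,22.8])
p=np.array([.491,-.195,0])+R.from_euler('z',-.248).apply(v/1e3)
subprocess.run(["python3","go.py",*map(str,p),str(th),"-0.248"])
E
python3 st.py 42 60 15
```

```text
6.95 pos [ 0.4688 -0.1899  0.181 ] rot [-2.8803 -0.0043  1.324 ] F [ 0.5  0.  -1.4] w 0.152 59.083192348480225
shift first [0.034 0.176 1.546] turn [ 0.0001 -0.0006  0.0004] | shift if turned first [0.041 0.177 1.546]
```

>>> arm_command:
  moves:
    - [0, [0.03, 0.18, 0], [0, 0, 0]]
    - [0, [0, 0, 0.5], [0, 0, 0]]
    - [0, [0, 0, 0.5], [0, 0, 0]]
    - [0, [0, 0, 0.4], [0, 0, 0]]
    - [0, [0, 0, 0.14], [0, 0, 0]]
    - [0, [0, 0, 0], [0, 0, 0]]

```text
time: 7.7
ee_pos: [0.4587, -0.1855, 0.1058]
eef_rot: [-2.883, -0.004, 1.323]
ft_force: [-0.2, 0.1, -0.7]
grip_width: 0.15
gripper_force: 59.0
```

```bash
python3 - <<'E'
from h import *
T=cams.grab_frame("top");S=cams.grab_frame("side")
o=np.zeros((500,800,3),np.uint8)
o[:,:400]=cv2.resize(T["img"][120:245,310:410],None,fx=4,fy=4);o[:400,400:]=cv2.resize(S["img"][60:160,220:320],None,fx=4,fy=4)
cv2.imwrite("pics/a1.png",o[:,:,::-1])
# predicted cover corners at the present stage
s=readout.get_state();t=R.from_euler('z',-.248)*R.from_euler('y',15,degrees=True)
c=np.array(s["ee_pos"])+t.apply(np.array([[85,48.5,-22.8],[85,-51.5,-22.8],[-45,-51.5,-22.8],[-45,48.5,-22.8]])/1e3)
print((R.from_euler('z',.248).apply(c-[.491,-.195,0])*1e3).round(1))
for f,u,v,dx in((T,310,120,0),(S,220,60,400)): print(((proj(f,c)-[u,v])*4+[dx,0]).round(0).tolist())
E
python3 st.py 42 30 15
```

```text
[[ 43.4  49.6  62.4]
 [ 43.4 -50.4  62.4]
 [-82.2 -50.4  96. ]
 [-82.2  49.6  96. ]]
[[176.0, 143.0], [349.0, 187.0], [319.0, 394.0], [137.0, 346.0]]
[[507.0, 229.0], [578.0, 162.0], [760.0, 161.0], [698.0, 233.0]]
7.8 pos [ 0.4595 -0.1859  0.1064] rot [-2.8843 -0.0034  1.3229] F [-0.2  0.3 -1.6] w 0.153 58.9770644903183
shift first [0.005 0.138 0.634] turn [ 0.0007 -0.0005  0.0001] | shift if turned first [0.007 0.141 0.633]
```

View pics/a1.png

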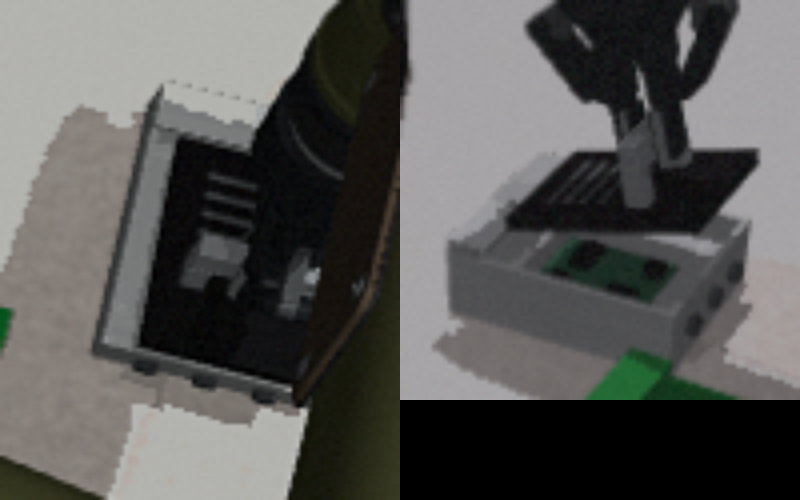

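The picture shows the cover tilted tuck-edge-down over the recess, with its edge just short of the lip. The corners at (507,229) and (698,233) in the crop match the prediction within a pixel or two. Next I lower it to near the deck.

>>> arm_command:
  moves:
    - [0, [0, 0.05, 0.23], [0, 0, 0]]
    - [0, [0, 0.05, 0.2], [0, 0, 0]]
    - [0, [0, 0.04, 0.2], [0, 0, 0]]
    - [0, [0, 0, 0], [0, 0, 0]]

```text
time: 8.3
ee_pos: [0.4565, -0.1848, 0.0722]
eef_rot: [-2.88, -0.004, 1.322]
ft_force: [0.7, 0.7, -1.7]
grip_width: 0.152
gripper_force: 59.1
```

```bash
python3 st.py 66 27.5 15
```

```text
8.3 pos [ 0.4565 -0.1848  0.0722] rot [-2.8803 -0.0037  1.3224] F [ 0.7  0.7 -1.7] w 0.152 59.09058451652527
shift first [ 0.002  0.5   -0.12 ] turn [ 0.0001 -0.0006  0.0001] | shift if turned first [ 0.002  0.5   -0.12 ]
```

>>> arm_command:
  moves:
    - [0, [0, 0.1, -0.024], [0, 0, 0]]
    - [0, [0, 0.1, -0.024], [0, 0, 0]]
    - [0, [0, 0.1, -0.024], [0, 0, 0]]
    - [0, [0, 0.1, -0.024], [0, 0, 0]]
    - [0, [0, 0.1, -0.024], [0, 0, 0]]
    - [0, [0, 0, 0], [0, 0, 0]]

```text
time: 9.05
ee_pos: [0.4828, -0.1916, 0.0726]
eef_rot: [-2.883, -0.003, 1.322]
ft_force: [-0.6, 0.0, -2.3]
grip_width: 0.151
gripper_force: 59.1
```

```bash
for a in "66 26.5 12" "66 26 9" "66 26 6" "66 26 3" "66 25.5 0"; do python3 st.py $a; done; python3 - <<'E'
from h import *
S=cams.grab_frame("side")
cv2.imwrite("pics/b1.png",cv2.resize(S["img"][60:160,220:320],None,fx=5,fy=5)[:,:,::-1])
E
```

```text
9.05 pos [ 0.4828 -0.1916  0.0726] rot [-2.8828 -0.0034  1.3225] F [-0.6  0.  -2.3] w 0.151 59.08236622810364
shift first [ 0.005 -0.039  0.138] turn [-0.0079 -0.0005  0.0001] | shift if turned first [ 0.005 -0.045  0.136]
9.05 pos [ 0.4828 -0.1916  0.0726] rot [-2.8828 -0.0034  1.3225] F [-0.6  0.  -2.3] w 0.151 59.08236622810364
shift first [ 0.004 -0.053  0.238] turn [-0.0162 -0.0005  0.0001] | shift if turned first [ 0.005 -0.077  0.232]
9.05 pos [ 0.4828 -0.1916  0.0726] rot [-2.8828 -0.0034  1.3225] F [-0.6  0.  -2.3] w 0.151 59.08236622810364
shift first [ 0.004 -0.066  0.33 ] turn [-0.0245 -0.0005  0.0001] | shift if turned first [ 0.005 -0.115  0.316]
9.05 pos [ 0.4828 -0.1916  0.0726] rot [-2.8828 -0.0034  1.3225] F [-0.6  0.  -2.3] w 0.151 59.08236622810364
shift first [ 0.004 -0.073  0.421] turn [-0.0329 -0.0005  0.    ] | shift if turned first [ 0.005 -0.158  0.397]
9.05 pos [ 0.4828 -0.1916  0.0726] rot [-2.8828 -0.0034  1.3225] F [-0.6  0.  -2.3] w 0.151 59.08236622810364
shift first [ 0.003 -0.073  0.523] turn [-0.0412 -0.0005  0.    ] | shift if turned first [ 0.005 -0.205  0.487]
```

View pics/b1.png

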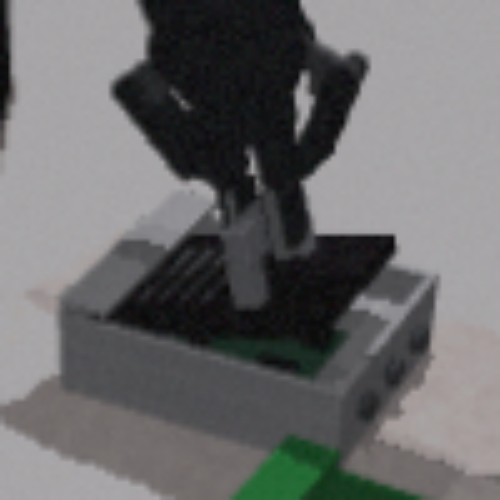

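The tuck edge is now under the lip, with the front of the cover disappearing beneath it at (115,315), and the rear edge is clear of the -x wall. Next I swing it down about the tuck edge.

>>> arm_command:
  moves:
    - [0, [0, -0.04, 0.137], [-0.008, 0, 0]]
    - [0, [0, -0.02, 0.1], [-0.0083, 0, 0]]
    - [0, [0, -0.023, 0.092], [-0.0083, 0, 0]]
    - [0, [0, 0, 0], [0, 0, 0]]

```text
time: 9.6
ee_pos: [0.4735, -0.1891, 0.0576]
eef_rot: [-3.036, -0.004, 1.322]
ft_force: [0.5, -0.3, -1.2]
grip_width: 0.153
gripper_force: 59.1
```

>>> arm_command:
  moves:
    - [0, [0, -0.021, 0.09], [-0.0083, 0, 0]]
    - [0, [0, -0.021, 0.07], [-0.0083, 0, 0]]
    - [0, [0, 0, 0], [0, 0, 0]]

```text
time: 9.98
ee_pos: [0.4715, -0.1886, 0.0498]
eef_rot: [-3.14, -0.004, 1.322]
ft_force: [0.1, -0.4, -1.8]
grip_width: 0.157
gripper_force: 59.1
```

```bash
python3 st.py 66 25 0
```

```text
9.97 pos [ 0.4715 -0.1886  0.0498] rot [-3.1395 -0.0036  1.3222] F [ 0.1 -0.4 -1.8] w 0.157 59.11742091178894
shift first [0.002 0.03  0.039] turn [-0.0003 -0.0006 -0.0001] | shift if turned first [0.002 0.03  0.039]
```

>>> arm_command:
  moves:
    - [0, [0, 0.02, 0.02], [0, 0, 0]]
    - [0, [0, 0, 0.015], [0, 0, 0]]
    - [0, [0, 0, 0.01], [0, 0, 0]]
    - [0, [0, 0, 0], [0, 0, 0]]
    - [0, [0, 0, 0], [0, 0, 0]]

```text
time: 10.6
ee_pos: [0.474, -0.1893, 0.0478]
eef_rot: [3.141, -0.003, 1.323]
ft_force: [1.4, -0.5, 1.5]
grip_width: 0.15
gripper_force: 59.5
```

>>> arm_command:
  moves:
    - [20, [0, 0, 0], [0, 0, 0]]
    - [45, [0, 0, 0], [0, 0, 0]]
    - [45, [0, 0, 0], [0, 0, 0]]
    - [45, [0, 0, 0], [0, 0, 0]]
    - [45, [0, 0, -0.1], [0, 0, 0]]
    - [45, [0, 0, -0.4], [0, 0, 0]]
    - [45, [0, 0, -0.8], [0, 0, 0]]
    - [45, [0, 0, -0.8], [0, 0, 0]]
    - [45, [0, 0, -0.8], [0, 0, 0]]
    - [45, [0, 0, -0.5], [0, 0, 0]]
    - [45, [0, 0, 0], [0, 0, 0]]

```text
time: 11.98
ee_pos: [0.4747, -0.1903, 0.2199]
eef_rot: [3.137, -0.003, 1.322]
ft_force: [0.4, 0.1, -0.5]
grip_width: 0.446
gripper_force: 0.0
```

```bash
python3 - <<'E'
from h import *
T=cams.grab_frame("top");S=cams.grab_frame("side")
o=np.zeros((500,800,3),np.uint8)
o[:,:400]=cv2.resize(T["img"][120:245,310:410],None,fx=4,fy=4);o[:400,400:]=cv2.resize(S["img"][60:160,220:320],None,fx=4,fy=4)
cv2.imwrite("pics/c1.png",o[:,:,::-1])
# predicted seated top-face rear corners, side view
c=np.array([.491,-.195,0])+R.from_euler('z',-.248).apply(np.array([[-64,50,35],[-64,-50,35],[51,50,35]])/1e3)
print(((proj(S,c)-[220,60])*4+[400,0]).round(0).tolist())
E
```

```text
[[662.0, 313.0], [723.0, 238.0], [496.0, 264.0]]
```

View pics/c1.png

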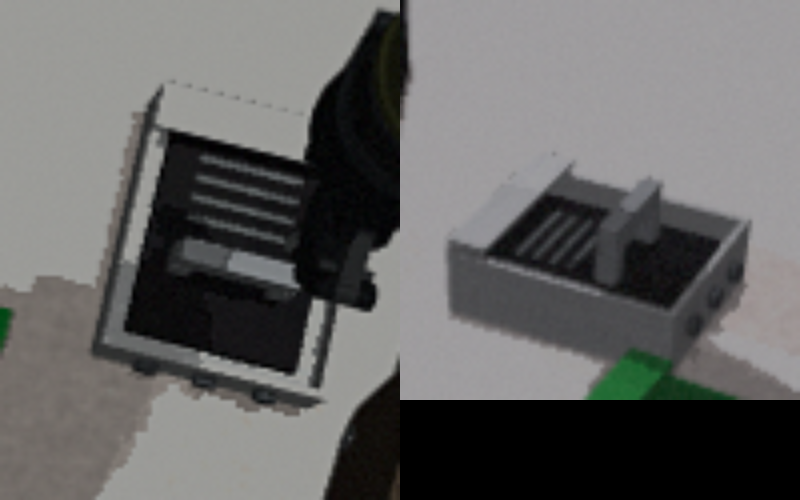

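The cover lies flat in the recess with its front edge under the lip. Its rear corner at (722,240) matches the predicted seated position (723,238), and the gripper is clear.

```bash
python3 -c "
from station import ticket
print(ticket.sign_off())"
```

```text
the job is handed in; nothing more can be done
None
```

The large cover is tucked under the lip of the aluminium housing and lies flat in the recess; I released it, left the small cover alone, and handed the job in at about 12 s.

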